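Load a sample carrier under a probe head with a lift lever

TASK

Load the sample carrier into the probe stand: swing the small lever on the head fully up so that the probe foot lifts and stays up, lay the carrier flat on the round chuck under the head with its grip tab towards the front, bring it up against the side locating pin and push it firmly, but not hard, home against the two rear pins. Let go of it, then lead the lever fully down again so that the foot settles gently on the sample in the carrier's recess. Never let the lever fall, and leave the dark bottle and the clear case where they are.

Things in the scene. Friction and masses are not known exactly. Their poses are not given: they have to be found in the camera images.
- probe_stand: Fixed bench probe stand: black base 160 x 124 x 12 mm (x -56 to 104), round chuck 86 mm diameter, top at z = 24 mm, column behind at x = 74. Grey box head overhangs the chuck: x -32 to 52, y -22 to 22, z 74 to 156 mm (bush below it to z = 67). Origin on the table under the chuck's centre; x to the back (column), y to its left, z up; front (-x) faces roughly to the robot.
- carrier_home (a point): Centre of the chuck's top, 24 mm above the stand's origin, stand's axes; carrier's origin and axes coincide with it at home. Steel locating pins 6 mm diameter, 6 mm high above the chuck; nothing holds the carrier towards -x or -y. The head overhangs: a gripper holding the tab here must lean back to the front (-x) by 20 to 50 degrees.
- rear_pins: The two rear locating pins, fixed on the chuck at x = 33, y = +18 and -18 mm; origin and axes as carrier_home. The carrier's rear (+x) edge bears on them.
- side_pin: The single side locating pin, fixed on the chuck at x = -18, y = 33 mm; origin and axes as carrier_home. The carrier's left (+y) edge bears on it.
- lift_lever (a joint): Lever angle, rad: 0 = down (points to the front, 5 degrees below level), 2.10 = up at its stop (leans 25 degrees back). Pivot axis along the stand's y at x = 0, z = 112 mm, on the head's right (-y) flank. A pinion lifts the foot 8 mm per rad. The heavy grip (about 1 N moves it) tips over centre near 1.75: beyond, the lever rests at its stop; let go before, it falls down.
- knob (a point): Centre of the lever's dark steel cross grip, a short cylinder along y (20 mm diameter, 18 mm long, flat ends) that turns freely on the lever's 6 mm rod, 85 mm from the pivot axis, at y = -52 mm in the stand's frame. At lever angle q it lies at x = -85 cos(q - 0.087), z = 112 + 85 sin(q - 0.087) mm in the stand's frame. Pinch its flat ends (along y) and lead it along its arc.
- plunger (a joint): Height of the probe's plunger, m: 0 = lowest, 0.0168 with the lever up (0.008 per rad of the lever). The foot is sprung in it and gives way upwards by up to 12 mm (1.2 to 3 N), so the lever still goes fully down when the foot meets the sample. A lever led at under 1 rad/s lowers it at 0.008 m/s; a falling lever drops it faster than the 0.06 m/s that the sample stands.
- foot (a point): Centre of the lower face of the probe foot, a black cylinder of 14 mm diameter on the stand's axis, under the head. 1 mm over the bare chuck with the lever down, about 18 mm with it up; on the sample it stands 4 mm above the carrier's underside (8 mm if wrongly on the rim).
- carrier: Loose aluminium carrier, 0.11 kg: plate 60 x 60 x 8 mm, round recess (19 mm, 4 mm deep) in its top with a greenish sample. A tongue 16 wide, 8 thick runs from the front edge to x = -62 mm and bears a black upright grip tab: x -58 to -38, y -5 to 5, top at z = 42 mm. Origin: centre of the plate's underside. Starts flat on the table left of the stand, tab roughly to the robot. 35 N grip is safe.
- dark_bottle: Small black bottle, 38 mm diameter, 90 mm tall, standing on the table right of the stand; origin at its foot. To be left alone.
- clear_case: Small clear plastic case, 48 x 70 x 26 mm, on the table left of the carrier; origin under its centre. To be left alone.
Not all that is in view belongs to the job. Of the things shaped like the carrier, the aluminium one is meant.

How it is judged (in metres and radians):
On the way, in this order (a step that is already met when the one before it is completed fails the run):
1. the lever is swung fully up and stays there, the probe foot raised (value of joint lift_lever above 1.95 rad and value of joint plunger above 0.014 m), for 0.2 s.
2. the carrier lies flat on the chuck within 1.8 mm of home and is pressed against the rear pins with over 1 N, the lever still up (x of carrier in the frame of carrier_home between -0.0018 and 0.0018 m and y of carrier in the frame of carrier_home between -0.0018 and 0.0018 m and z of carrier in the frame of carrier_home between -0.0015 and 0.0025 m and angle between the x axis of carrier and the x axis of carrier_home, either way round below 0.04 rad and value of joint lift_lever above 1.95 rad and contact force between carrier and rear_pins above 1 N), for 0.1 s.
3. the lever is fully down and the foot rests on the sample in the recess (x of carrier in the frame of carrier_home between -0.0018 and 0.0018 m and y of carrier in the frame of carrier_home between -0.0018 and 0.0018 m and z of carrier in the frame of carrier_home between -0.0015 and 0.0015 m and angle between the x axis of carrier and the x axis of carrier_home, either way round below 0.04 rad and z of foot in the frame of carrier between 0.0025 and 0.0055 m and value of joint lift_lever below 0.12 rad), for 0.2 s.
At the end, for the whole second after the job is handed in: The carrier lies flat and at rest on the chuck, within 1.8 mm of home along x and y, 1.5 mm in height and 2.3 degrees (0.04 rad) in yaw; the foot rests on the sample, 2.5 to 5.5 mm above the carrier's underside; the lever is down, below 0.12 rad (all of step 3 and linear speed of carrier below 0.02 m/s); the robot touches nothing.
It fails at once if the plunger drops faster than 0.06 m/s (the lever was let fall) (velocity of joint plunger below -0.06 m/s).
It fails at once if the carrier is rammed against the pins with more than 30 N (contact force between carrier and rear_pins above 30 N or contact force between carrier and side_pin above 30 N).
It fails at once if the dark bottle or the clear case is moved more than 15 mm (distance of any of dark_bottle, clear_case from where it was at the start of the episode above 0.015 m).
It also fails if it takes over 72 s, if anything falls off the work surface, if the arm or the gripper's body presses on something with over 40 N, if the wrist force passes 120 N, or if a joint passes its speed limit or range.

ROBOT

A 6-joint arm with a two-finger parallel gripper is mounted at the origin on the work surface; the furniture and walls round the work are solid. World frame = base frame: x ahead of the robot, y to its left, z up, the work surface at z = 0. Lengths are in mm, angles in rad, forces in N, time in s.
With the tool pointing down it reaches from about 350 to 775 mm from the base axis. Payload 7.3 kg.
Tool frame: the origin (TCP) lies midway between the tips of the shut fingers; the grasp point (between the pads) lies 19 mm behind it; z points along the fingers, y is the line along which they close (so a half turn about z gives the same grasp; the last joint's range is limited). The gripper opens to 92 mm and grips with 3 to 60 N. Pads are 19 mm wide; open, the fingers measure 130 mm over their backs; the gripper's body (75 mm by 190 mm) begins 47 mm behind the grasp point.
Start: joints at [1.163, 0.342, 1.524, -0, 1.275, -0.146], TCP at [135.865, 507.135, 226.741] pointing down, gripper open.
Joint ranges: [-2.53, 2.53], [-0.77, 2.02], [0.04, 2.7], [-1, 4.14], [0.28, 2.66], [-3.11, 3.11]. Speed limits (rad/s): [2.57, 2.57, 3.14, 3.14, 3.14, 3.14].

INTERFACE

Orientations are given as [roll, pitch, yaw] about the fixed x, y, z axes, in that order (R = Rz(yaw) Ry(pitch) Rx(roll)).
In Python, from plant import * gives the robot as it stands.
- The arm moves only by the tool step_arm, never from a script. Its argument "deltas" is one flat list of numbers, 5 for each row, row after row: the shift along the world's x, y, z in mm, then the turn about the world's z in degrees, then the finger opening in mm, from 0 to 91.8. In form: [tx, ty, tz, turn, gripper, tx, ty, tz, turn, gripper, ...]. A call has exactly 10 rows; each row shifts and turns the commanded pose from where the row before left it; what a row does not reach is not made up. A row lasts 1/8 s, in which the tool goes at most 62.5 mm and 10.7 degrees, less where a joint would pass 70% of its speed; a pose out of reach is approached as far as the arm can. A call is refused whole if a number of a shift passes 62.5 or a number of a turn 10.7, either way. A call with a gripper value outside its range is refused whole. The fingers move at their own pace and stop on an object; the grip force is fixed at half the most. Time passes only in rows, so rows that do not move let the fingers close, or fill a call up. It gives the time, the measured TCP pose, the force, the opening and the grip force at its end, in the units of the state.
- get_obs(): the state, without advancing time (a new reading comes with each control period).
- capture(name): name is "scene" or "top"; returns the picture (480x640x3 uint8, red, green, blue); there is no depth.
- camera_params(name): a dict with "mtx" (3x3 intrinsics, pixels), "k1" (the pictures are not rectified: a ray, as slopes to the right and down, at radius r is drawn at 1 + k1 r^2 times it, then the intrinsics apply), "rvec" (rotation vector, rad) and "tvec" (3), from world to camera coordinates, as OpenCV has them. Camera axes: x right, y down, z forward; pixel columns grow to the right and rows downward; lengths in mm; the calibration is good to about 2 mm. A picture is of the moment at which its call begins. camera_params takes no time and is no camera call.
- close_job(): hands the job in; it is judged then, once.
The state is a dict: "time": time; "joint_positions": joint angles; "dq": joint speeds; "tau": joint torques, N m; "tool_pos": TCP position; "tcp_rot": TCP orientation; "contact_force": force on the tool from outside, world axes, zero at the start; "moment": the same for the moment, N m; "grip_width": finger opening in mm; "finger_force": force on a finger pad.
Only numpy, scipy, OpenCV 4.12 (cv2) and the standard library are available. Lean on these libraries where they do the work, as an engineer would, in place of code of your own. Each camera call takes 0.05 s, during which the arm holds its last target. There are 200 camera calls.

## Working session

There is one attempt and no reset: what is moved stays moved. The work goes in short steps, Python scripts to look and compute and a tool call to move; the robot and the scene stay as the last step left them, time stands still between calls to the robot, and variables do not carry over. Pictures are saved under pics/ and viewed, at most 10 in all, crops included, and the job is handed in when it is done.

Besides the shell and the picture viewer there is one more tool, called after ">>>" as name(argument=value, ...) on one line, values as JSON. step_arm: Moves the arm, as the interface text tells. Its arguments: {"type":"object","properties":{"deltas":{"type":"array","items":{"type":"number"}}},"required":["deltas"]}

```bash
ls; mkdir -p pics; cat > h.py <<'E'
from plant import *
import numpy as np, cv2
def cam(n):
    p=camera_params(n); return [np.array(p[k],float) for k in('mtx','rvec','tvec')]+[np.array([p['k1'],0,0,0.])]
def proj(n,P):
    K,r,t,d=cam(n); return cv2.projectPoints(np.array(P,float).reshape(-1,1,3),r,t,K,d)[0][:,0]
def back(n,uv,z):
    K,r,t,d=cam(n); R=cv2.Rodrigues(r)[0]; t=t.ravel()
    u=cv2.undistortPoints(np.array(uv,float).reshape(-1,1,2),K,d)[:,0]
    D=np.c_[u,np.ones(len(u))]@R; C=-R.T@t
    return C+D*((np.broadcast_to(z,len(D))-C[2])/D[:,2])[:,None]
E
python3 - <<'E'
from h import *
np.set_printoptions(precision=4,suppress=True)
for n in('scene','top'):
    cv2.imwrite(f'pics/{n}0.png',capture(n)[:,:,::-1])
    K,r,t,d=cam(n); R=cv2.Rodrigues(r)[0]; print(n,K.tolist(),d[0],-R.T@t.ravel(), R[2])
print(get_obs())
E
```

```text
pics
scene [[619.680636421063, 0.0, 333.9208442090089], [0.0, 619.680636421063, 242.6358946876693], [0.0, 0.0, 1.0]] -0.0803848476323049 [-1112.2216  -538.2376  1000.9049] [ 0.801   0.3843 -0.459 ]
top [[523.5531878806086, 0.0, 325.9738790107159], [0.0, 523.5531878806086, 241.6653840753708], [0.0, 0.0, 1.0]] -0.09763227406466429 [  58.116   224.0363 1369.3196] [ 0.3198  0.0294 -0.947 ]
{'time': 0.1, 'joint_positions': array([ 1.163 ,  0.3427,  1.5249, -0.    ,  1.2754, -0.146 ]), 'dq': array([-0.0004, -0.0031, -0.0011, -0.0003, -0.0003,  0.0009]), 'tau': array([  0.0018, -43.2008, -24.4695,   0.0717,   0.0526,  -0.0001]), 'tool_pos': array([135.7002, 506.7914, 226.0951]), 'tcp_rot': array([-3.1402, -0.0002,  2.8798]), 'contact_force': array([ 0.0024,  1.0296, -0.1329]), 'moment': array([ 0.011 , -0.0024, -0.0458]), 'finger_force': 0.0, 'grip_width': 91.71876781212556}
```

View pics/scene0.png

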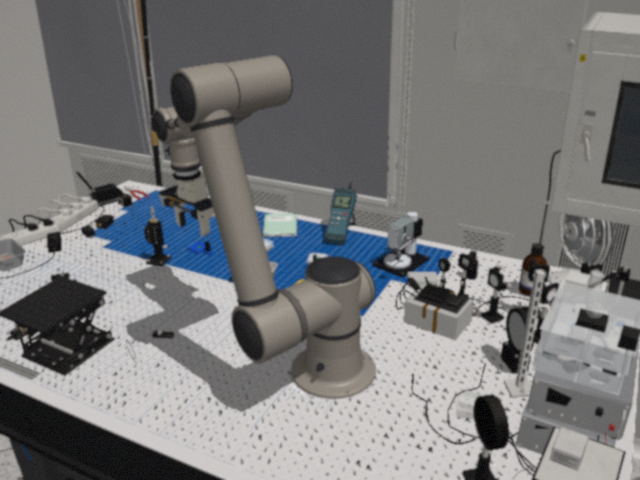

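View pics/top0.png

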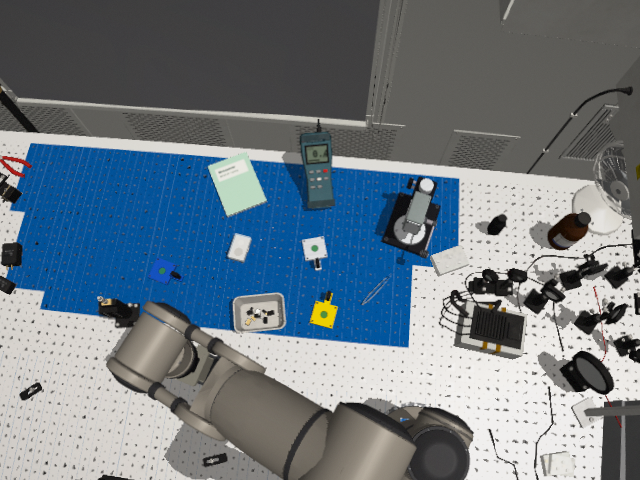

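Top view: three carrier-like plates: silver-white one at (315,249), yellow at (323,314), blue at (162,271). The silver one fits "aluminium", lying left of the stand with its tab towards the robot. Stand at (411,222), bottle at (497,225), case at (239,247). I'll confirm with one enlarged crop.

```bash
python3 - <<'E'
from h import *
im=np.mean([capture('top').astype(float) for _ in range(2)],axis=0).astype(np.uint8)[:,:,::-1]
a=cv2.resize(im[170:290,290:450],None,fx=5,fy=5,interpolation=cv2.INTER_CUBIC); cv2.imwrite('pics/crop1.png',a)
E
```

```text
(no output)
```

View pics/crop1.png

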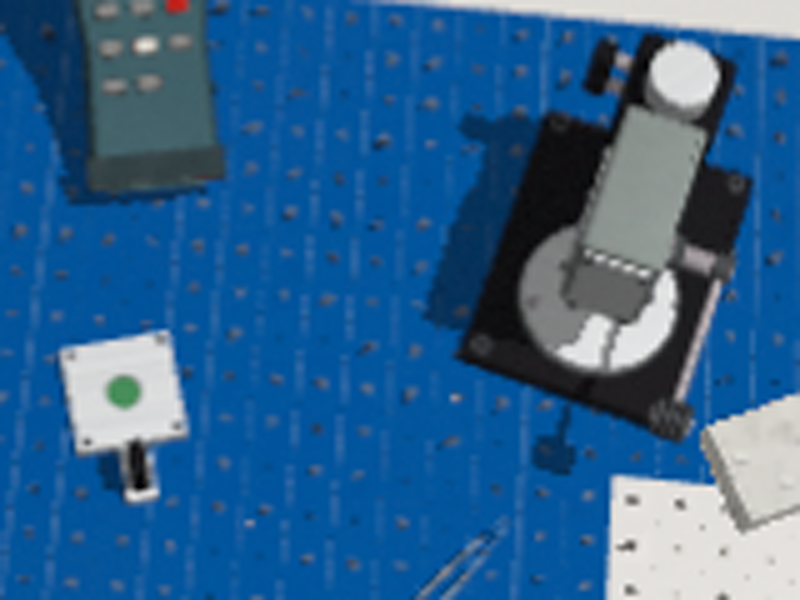

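```bash
cat >> h.py <<'E'
def c2p(uv): return (np.array(uv,float)+.5)/5-.5+[290,170]
from scipy.optimize import least_squares
def fit(pts,uv,x0,n='top'):
    pts=np.array(pts,float)
    def T(p):
        c,s=np.cos(p[2]),np.sin(p[2]); return np.c_[p[0]+c*pts[:,0]-s*pts[:,1],p[1]+s*pts[:,0]+c*pts[:,1],pts[:,2]]
    r=least_squares(lambda p:(proj(n,T(p))-uv).ravel(),x0,x_scale=[100,100,1],loss='soft_l1'); return r.x,(proj(n,T(r.x))-uv)
E
python3 - <<'E'
from h import *
np.set_printoptions(precision=3,suppress=True)
a=.087
S=[[-56,62,12],[-56,-62,12],[104,62,12],[104,-62,12],[-32,22,156],[-32,-22,156],[52,-22,156],[52,22,156],[-85*np.cos(a),-52,112-85*np.sin(a)]]
u=c2p([[458,357],[683,440],[552,110],[750,180],[583,247],[660,272],[706,124],[622,103],[672,416]])
p,r=fit(S,u,[*back('top',[[410,230]],24)[0][:2],-.3]); print('stand',p,r)
C=[[30,30,8],[30,-30,8],[-30,-30,8],[-30,30,8],[-62,8,8],[-62,-8,8],[0,0,4]]
u=c2p([[60,350],[167,331],[189,435],[79,454],[127,503],[159,498],[124,391]])
p,r=fit(C,u,[*back('top',[[315,249]],8)[0][:2],0.1]); print('carrier',p,r)
for n,q in(('bottle',[497,231]),('case',[239,247])): print(n,back('top',[q],0))
E
```

```text
stand [571.945  41.675  -0.247] [[ 0.051  0.127]
 [-1.695 -1.95 ]
 [-1.695 -0.696]
 [ 0.575 -1.006]
 [-0.902  0.032]
 [ 0.588  0.624]
 [ 0.55   1.041]
 [ 0.783 -0.162]
 [ 0.151  0.957]]
carrier [496.603 296.268   0.278] [[ 0.081  0.057]
 [ 0.152  0.156]
 [-0.309 -0.168]
 [-0.055 -0.171]
 [ 0.38  -0.191]
 [-0.182 -0.218]
 [-0.056  0.651]]
bottle [[ 598.722 -209.209    0.   ]]
case [[481.886 503.882   0.   ]]
```

```bash
python3 - <<'E'
from h import *
np.set_printoptions(precision=3,suppress=True)
a=.087
im=cv2.imread('pics/crop1.png')
# refit without occluded corner, with chuck rim points
S=[[-56,62,12],[104,62,12],[104,-62,12],[-32,22,156],[-32,-22,156],[52,-22,156],[52,22,156],[-85*np.cos(a),-52,112-85*np.sin(a)],[0,43,24],[-43,0,24]]
u=c2p([[458,357],[552,110],[750,180],[583,247],[660,272],[706,124],[622,103],[672,416]]+[[518,290],[592,373]])
p,r=fit(S[:8],u[:8],[572,42,-.25]); print('stand',p,r)
def draw(P,col,p,closed=True):
    P=np.array(P,float);c,s=np.cos(p[2]),np.sin(p[2]);W=np.c_[p[0]+c*P[:,0]-s*P[:,1],p[1]+s*P[:,0]+c*P[:,1],P[:,2]]
    q=((proj('top',W)-[290,170]+.5)*5-.5).round().astype(int); cv2.polylines(im,[q],closed,col,1)
t=np.linspace(0,2*np.pi,60)
draw([[-56,62,12],[-56,-62,12],[104,-62,12],[104,62,12]],(0,0,255),p)
draw(np.c_[43*np.cos(t),43*np.sin(t),24+0*t],(0,0,255),p)
draw([[-32,22,156],[-32,-22,156],[52,-22,156],[52,22,156]],(0,255,255),p)
k=S[7]
draw([[k[0]-10,-43,k[2]],[k[0]+10,-43,k[2]],[k[0]+10,-61,k[2]],[k[0]-10,-61,k[2]]],(0,255,0),p)
cv2.imwrite('pics/ov1.png',cv2.resize(im[80:480,430:790],None,fx=1.5,fy=1.5))
E
```

```text
stand [572.364  42.1    -0.248] [[-0.106 -0.056]
 [-1.797 -0.851]
 [ 0.458 -1.127]
 [-1.074 -0.151]
 [ 0.41   0.455]
 [ 0.405  0.889]
 [ 0.644 -0.328]
 [-0.045  0.793]]
```

View pics/ov1.png

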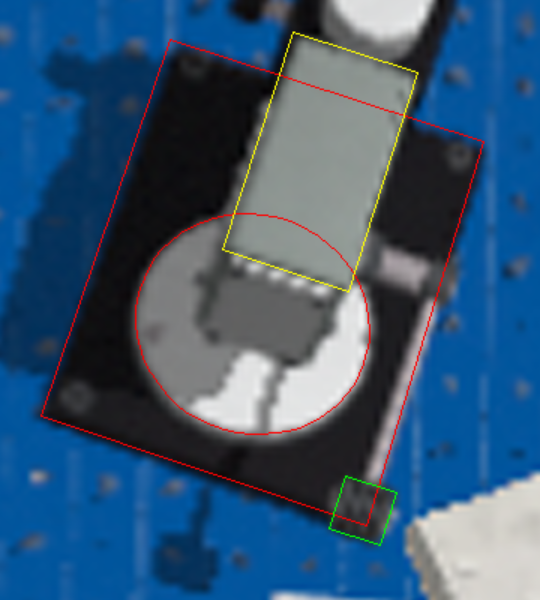

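The overlay agrees to about 1 px, except that the chuck lies some 1.5 mm closer to the robot. The stand is near (571, 42), yaw -0.248, and the grip is at crop (672,416). The silver plate, with its grey tongue, black tab and green sample, is the carrier.

>>> step_arm(deltas=[15,-22,0,0.8,50,32,-46,-4,0,50,34,-49,-5,0,50,34,-49,-6,0,50,36,-52,-6,0,50,36,-52,-6,0,50,36,-52,-6,0,50,36,-52,-6,0,50,34,-49,-6,0,50,20,-29,-6,0,50])

```text
time: 1.45
tool_pos: [447.8, 56.0, 175.9]
tcp_rot: [3.142, 0.0, 2.891]
contact_force: [0.5, 1.5, 0.2]
grip_width: 49.8
finger_force: 0.0
```

```bash
python3 - <<'E'
from h import *
u=np.array([(685+.5)/5-.5+290,(72+.5)/5-.5+170])
for z in (150,180,200,220,240,260): print(z,proj('top',[[643,23.8,z]])-u)
o=get_obs(); print(o['time'],o['tool_pos'],o['tcp_rot'],o['contact_force'])
cv2.imwrite('pics/a.png',capture('top')[:,:,::-1])
E
```

```text
150 [[-1.67531943  2.54926055]]
180 [[ 0.45714695 -2.46694431]]
200 [[ 1.92879981 -5.9310021 ]]
220 [[ 3.4423972  -9.49574891]]
240 [[  4.9997008  -13.16551238]]
260 [[  6.60256827 -16.94486303]]
1.45 [447.80945048  56.03300957 175.88438297] [3.14157177e+00 4.86916230e-04 2.89135883e+00] [0.53744028 1.48091033 0.15494565]
```

>>> step_arm(deltas=[10,-15,-5,0,50,10,-15,-5,0,50,8.7,-13.6,-5,0,50,0,0,-15,0,50,0,0,-15,0,50,0,0,-15,0,50,0,0,-15,0,50,0,0,-10,0,50,0,0,-5,0,50,0,0,0,0,50])

```text
time: 2.75
tool_pos: [475.3, 14.9, 86.0]
tcp_rot: [3.142, -0.0, 2.894]
contact_force: [0.9, 0.3, -0.5]
grip_width: 50.2
finger_force: 0.0
```

```bash
python3 - <<'E'
from h import *
im=capture('top')[:,:,::-1]
a=cv2.resize(im[190:280,350:450],None,fx=6,fy=6,interpolation=cv2.INTER_CUBIC)
im=capture('scene')[:,:,::-1]
b=cv2.resize(im[190:290,350:430],None,fx=5.4,fy=5.4,interpolation=cv2.INTER_CUBIC)
h=min(a.shape[0],b.shape[0]); c=np.hstack([a[:h],b[:h]]); c=cv2.resize(c,(800,int(h*800/c.shape[1])));cv2.imwrite('pics/b.png',c); print(c.shape,get_obs()['contact_force'])
E
```

```text
(418, 800, 3) [ 0.25665955  1.21007548 -0.34605234]
```

View pics/b.png

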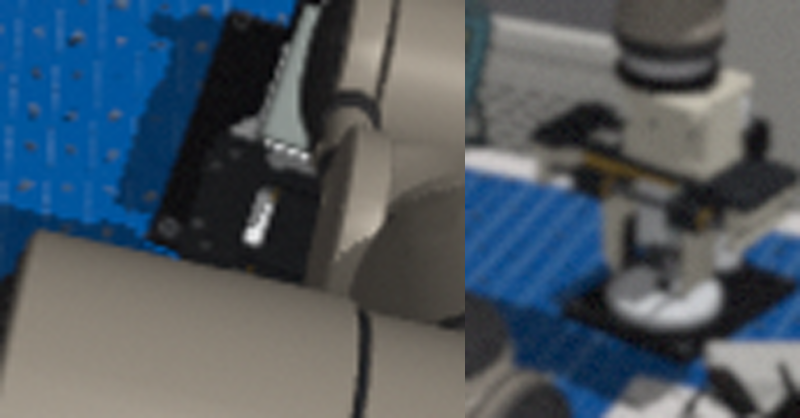

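The picture shows the fingers on both sides of the dark grip, at about (640,262) in the right panel. I'll close in steps.

>>> step_arm(deltas=[0,0,0,0,40,0,0,0,0,32,0,0,0,0,26,0,0,0,0,22,0,0,0,0,20,0,0,0,0,18,0,0,0,0,16,0,0,0,0,16,0,0,0,0,16,0,0,0,0,16])

```text
time: 4.1
tool_pos: [475.2, 14.9, 86.1]
tcp_rot: [3.142, 0.0, 2.894]
contact_force: [0.4, 0.5, 0.3]
grip_width: 17.5
finger_force: 30.0
```

```bash
cat > arc.py <<'E'
import numpy as np,sys
def arc(q,yaw=-.248):
    a=np.array(q)-.087; x=-85*np.cos(a); z=85*np.sin(a)
    for i in range(0,len(a)-1,10):
        print([v for d,e in zip(np.diff(x)[i:i+10],np.diff(z)[i:i+10]) for v in (round(d*np.cos(yaw),1),round(d*np.sin(yaw),1),round(e,1),0,16)])
E
python3 -c "
from arc import *
arc(np.r_[0,.04,.1,.17,.25,.34,.44,.54,.64,.74,.84, .94,1.04,1.14,1.24,1.34,1.44,1.54,1.64,1.74,1.82,1.9,1.97,2.03,2.07,2.08,2.08,2.08,2.08,2.08,2.08])"
```

```text
[np.float64(-0.2), np.float64(0.1), np.float64(3.4), 0, 16, np.float64(-0.1), np.float64(0.0), np.float64(5.1), 0, 16, np.float64(0.3), np.float64(-0.1), np.float64(5.9), 0, 16, np.float64(0.8), np.float64(-0.2), np.float64(6.7), 0, 16, np.float64(1.5), np.float64(-0.4), np.float64(7.5), 0, 16, np.float64(2.5), np.float64(-0.6), np.float64(8.1), 0, 16, np.float64(3.2), np.float64(-0.8), np.float64(7.8), 0, 16, np.float64(4.0), np.float64(-1.0), np.float64(7.4), 0, 16, np.float64(4.7), np.float64(-1.2), np.float64(7.0), 0, 16, np.float64(5.3), np.float64(-1.3), np.float64(6.5), 0, 16]
[np.float64(5.9), np.float64(-1.5), np.float64(5.9), 0, 16, np.float64(6.5), np.float64(-1.6), np.float64(5.3), 0, 16, np.float64(6.9), np.float64(-1.8), np.float64(4.6), 0, 16, np.float64(7.4), np.float64(-1.9), np.float64(3.8), 0, 16, np.float64(7.7), np.float64(-1.9), np.float64(3.1), 0, 16, np.float64(7.9), np.float64(-2.0), np.float64(2.2), 0, 16, np.float64(8.1), np.float64(-2.1), np.float64(1.4), 0, 16, np.float64(8.2), np.float64(-2.1), np.float64(0.6), 0, 16, np.float64(8.2), np.float64(-2.1), np.float64(-0.3), 0, 16, np.float64(6.5), np.float64(-1.7), np.float64(-0.8), 0, 16]
[np.float64(6.5), np.float64(-1.6), np.float64(-1.4), 0, 16, np.float64(5.5), np.float64(-1.4), np.float64(-1.6), 0, 16, np.float64(4.7), np.float64(-1.2), np.float64(-1.7), 0, 16, np.float64(3.0), np.float64(-0.8), np.float64(-1.3), 0, 16, np.float64(0.8), np.float64(-0.2), np.float64(-0.3), 0, 16, np.float64(0.0), np.float64(-0.0), np.float64(0.0), 0, 16, np.float64(0.0), np.float64(-0.0), np.float64(0.0), 0, 16, np.float64(0.0), np.float64(-0.0), np.float64(0.0), 0, 16, np.float64(0.0), np.float64(-0.0), np.float64(0.0), 0, 16, np.float64(0.0), np.float64(-0.0), np.float64(0.0), 0, 16]
```

>>> step_arm(deltas=[-0.2,0.1,3.4,0,16,-0.1,0,5.1,0,16,0.3,-0.1,5.9,0,16,0.8,-0.2,6.7,0,16,1.5,-0.4,7.5,0,16,2.5,-0.6,8.1,0,16,3.2,-0.8,7.8,0,16,4,-1,7.4,0,16,4.7,-1.2,7,0,16,5.3,-1.3,6.5,0,16])

```text
time: 5.35
tool_pos: [497.3, 9.1, 151.9]
tcp_rot: [-3.141, -0.0, 2.894]
contact_force: [-1.0, -3.0, -0.5]
grip_width: 18.2
finger_force: 30.0
```

>>> step_arm(deltas=[5.9,-1.5,5.9,0,16,6.5,-1.6,5.3,0,16,6.9,-1.8,4.6,0,16,7.4,-1.9,3.8,0,16,7.7,-1.9,3.1,0,16,7.9,-2,2.2,0,16,8.1,-2.1,1.4,0,16,8.2,-2.1,0.6,0,16,8.2,-2.1,-0.3,0,16,6.5,-1.7,-0.8,0,16])

```text
time: 6.6
tool_pos: [571.3, -10.6, 177.4]
tcp_rot: [-3.14, 0.001, 2.893]
contact_force: [-1.5, -7.0, 0.3]
grip_width: 17.8
finger_force: 30.0
```

>>> step_arm(deltas=[6.5,-1.6,-1.4,0,16,5.5,-1.4,-1.6,0,16,4.7,-1.2,-1.7,0,16,3,-0.8,-1.3,0,16,0.8,-0.2,-0.3,0,16,0,0,0,0,16,0,0,0,0,16,0,0,0,0,16,0,0,0,0,16,0,0,0,0,16])

```text
time: 7.85
tool_pos: [591.4, -15.9, 171.0]
tcp_rot: [-3.14, 0.0, 2.893]
contact_force: [-1.6, -6.7, -0.1]
grip_width: 17.6
finger_force: 30.0
```

>>> step_arm(deltas=[0,0,0,0,19,0,0,0,0,24,0,0,0,0,32,0,0,0,0,40,0,0,5,0,40,0,0,15,0,40,0,0,15,0,40,0,0,15,0,40,-20,15,10,0,40,-40,35,5,0,40])

```text
time: 9.1
tool_pos: [531.6, 35.0, 237.2]
tcp_rot: [3.141, 0.002, 2.892]
contact_force: [-0.0, 0.3, -0.7]
grip_width: 40.3
finger_force: 0.0
```

```bash
python3 - <<'E'
from h import *
im=capture('scene')[:,:,::-1]
b=cv2.resize(im[190:290,360:440],None,fx=6,fy=6,interpolation=cv2.INTER_CUBIC)
cv2.imwrite('pics/c.png',b); print(get_obs()['contact_force'],get_obs()['tool_pos'])
E
```

```text
[-3.78817769  4.14545879 -0.23282534] [525.98403371  39.62844411 237.63435125]
```

View pics/c.png

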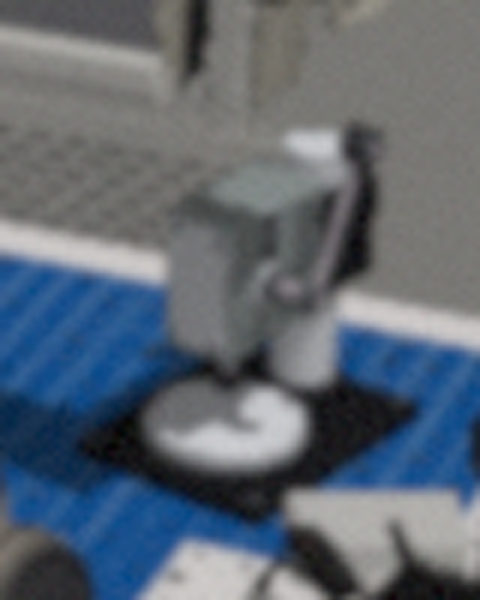

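The lever stays up, leaning back with its grip at (365,145), and the foot is clear of the chuck. Now the carrier.

>>> step_arm(deltas=[-5,10,0,1.5,50,-9,25,0,3,50,-11,32,0,4,50,-12,35,-10,4,50,-12,36,-25,4,50,-12,36,-30,4,50,-10,32,-30,4,50,-7,24,-20,3,50,-4,12,-12,1.7,50,-2.5,5,-6,1,50])

```text
time: 10.4
tool_pos: [446.9, 282.8, 102.7]
tcp_rot: [-3.141, 0.0, -2.861]
contact_force: [-0.3, -0.3, 1.5]
grip_width: 49.8
finger_force: 0.0
```

>>> step_arm(deltas=[0,0,0,0,50,0,0,0,0,50,0,0,0,0,50,0,0,0,0,50,0,0,0,0,50,0,0,0,0,50,0,0,0,0,50,0,0,0,0,50,0,0,0,0,50,0,0,0,0,50])

```text
time: 11.65
tool_pos: [446.5, 282.5, 103.0]
tcp_rot: [3.142, -0.0, -2.862]
contact_force: [0.8, 0.9, -0.7]
grip_width: 49.9
finger_force: 0.0
```

>>> step_arm(deltas=[0,0,-10,0,50,0,0,-15,0,50,0,0,-18,0,50,0,0,-18,0,50,0,0,-14,0,50,0,0,-9,0,40,0,0,-5,0,30,0,0,0,0,20,0,0,0,0,14,0,0,0,0,14])

```text
time: 12.9
tool_pos: [446.8, 282.7, 14.5]
tcp_rot: [3.141, 0.001, -2.862]
contact_force: [0.0, -0.2, 0.8]
grip_width: 14.3
finger_force: 0.0
```

>>> step_arm(deltas=[0,0,0,0,11,0,0,0,0,7,0,0,0,0,7,0,0,0,0,7,0,0,0,0,7,0,0,0,0,7,0,0,5,0,7,0,0,10,0,7,0,0,10,0,7,0,0,5,0,7])

```text
time: 14.15
tool_pos: [446.9, 282.7, 45.0]
tcp_rot: [3.141, 0.001, -2.862]
contact_force: [0.0, -0.4, -1.1]
grip_width: 9.8
finger_force: 30.0
```

```bash
python3 - <<'E'
from h import *
im=capture('top')[:,:,::-1]; cv2.imwrite('pics/d0.png',im)
o=get_obs(); print(o['tool_pos'],o['tcp_rot'],o['contact_force'],o['grip_width'],o['finger_force'])
print(proj('top',[o['tool_pos']]))
cv2.imwrite('pics/d.png',cv2.resize(im[190:310,260:420],None,fx=5,fy=5,interpolation=cv2.INTER_CUBIC))
E
```

```text
[447.06756273 282.73644901  45.33513477] [ 3.14128564e+00  1.80206206e-03 -2.86229188e+00] [0.13652891 0.80433471 0.04938674] 9.95662114583457 29.99565303325653
[[317.20389061 261.86841499]]
```

View pics/d.png

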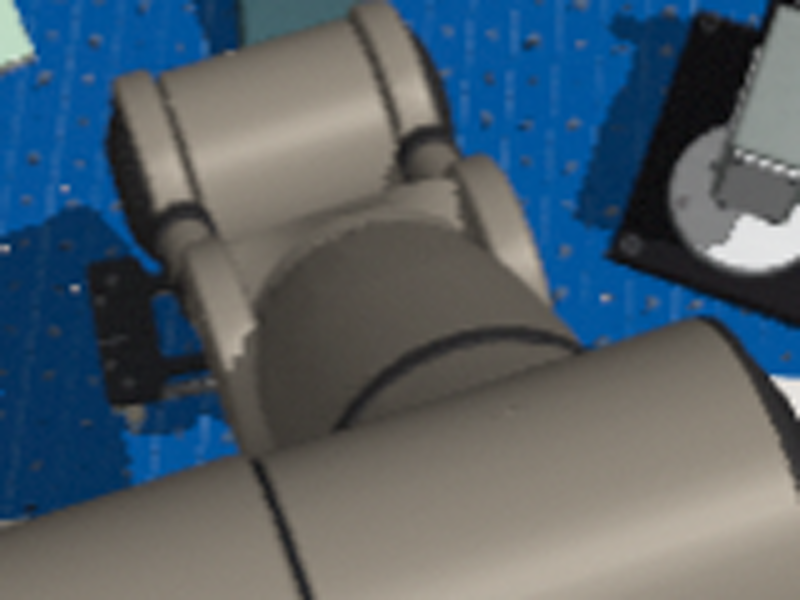

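Carrier lifted: 30 N grip at 9.9 mm. The arm hides it in this view, but the chuck at (745,200) is visible. I'll refine the chuck centre from its rim by subpixel edges.

```bash
python3 - <<'E'
from h import *
from scipy.ndimage import map_coordinates,gaussian_filter
np.set_printoptions(precision=2,suppress=True)
g=gaussian_filter(cv2.cvtColor(cv2.imread('pics/top0.png'),cv2.COLOR_BGR2GRAY).astype(float),.6)
yaw=-.26
X0,Y0=571.5,43.
th=np.deg2rad(np.arange(95,265,5))+yaw
rs=np.arange(35,51,.25)
pts=[];R=[]
for t in th:
    W=np.c_[X0+rs*np.cos(t),Y0+rs*np.sin(t),24+0*rs]; q=proj('top',W)
    v=map_coordinates(g,[q[:,1],q[:,0]],order=1); d=-np.gradient(v); i=d.argmax(); 
    R.append((np.rad2deg(t-yaw),rs[i],d[i])); 
    if d[i]>3 and 0<i<len(rs)-1: pts.append(W[i,:2])
print(np.array(R).T)
pts=np.array(pts)
f=lambda p:np.hypot(*(pts-p[:2]).T)-43
r=least_squares(f,[X0,Y0],loss='soft_l1');print('chuck r=43',r.x,np.abs(r.fun).mean())
r=least_squares(lambda p:np.hypot(*(pts-p[:2]).T)-p[2],[X0,Y0,43],loss='soft_l1');print('free',r.x,np.abs(r.fun).mean())
E
```

```text
[[ 95.   100.   105.   110.   115.   120.   125.   130.   135.   140.
  145.   150.   155.   160.   165.   170.   175.   180.   185.   190.
  195.   200.   205.   210.   215.   220.   225.   230.   235.   240.
  245.   250.   255.   260.  ]
 [ 42.25  41.75  43.25  43.25  41.5   42.25  42.5   43.75  42.75  42.
   42.25  43.75  42.5   43.    40.    41.25  42.    41.    42.25  42.
   43.75  41.25  46.5   44.    42.75  43.25  42.5   43.75  43.25  44.75
   44.75  45.    45.5   44.  ]
 [  4.1    4.48   4.48   4.3    3.92   3.77   3.59   3.87   3.54   3.61
    3.66   3.18   3.81   3.76   4.97   6.35   6.23   6.24   6.27   5.84
    6.01   4.38   3.99   5.41   6.06   6.39   7.34   6.69   7.53   7.54
    7.67   8.08   7.93   8.28]]
chuck r=43 [571.55  42.04] 0.893095223659428
free [573.09  41.52  44.25] 0.8190966551539217
```

>>> step_arm(deltas=[1.7,-10,3,-1.5,7,1.7,-20,3,-3,7,1.7,-28,3,-4,7,1.7,-32,3,-4.2,7,1.7,-32,3,-4.2,7,1.7,-32,0,-4.2,7,1.7,-28,0,-4,7,1.7,-20,0,-3,7,1.7,-10,0,-1.8,7,1.7,-4.7,0,-1,7])

```text
time: 15.45
tool_pos: [463.5, 65.0, 59.0]
tcp_rot: [3.141, -0.0, 2.879]
contact_force: [-0.2, -0.2, -0.5]
grip_width: 9.8
finger_force: 30.0
```

>>> step_arm(deltas=[0,0,0,0,7,0,0,0,0,7,0,0,-2,0,7,0,0,-5,0,7,0,0,-5,0,7,0,0,-4,0,7,0,0,-2.5,0,7,0,0,0,0,7,0,0,0,0,7,0,0,0,0,7])

```text
time: 16.7
tool_pos: [463.7, 65.8, 40.7]
tcp_rot: [3.141, 0.0, 2.882]
contact_force: [-0.5, -0.5, -1.3]
grip_width: 10.1
finger_force: 30.0
```

```bash
python3 - <<'E'
from h import *
im=capture('top')[:,:,::-1];s=capture('scene')[:,:,::-1]
a=cv2.resize(im[190:280,350:450],None,fx=6,fy=6,interpolation=cv2.INTER_CUBIC)
b=cv2.resize(s[210:300,360:440],None,fx=6,fy=6,interpolation=cv2.INTER_CUBIC)
c=np.hstack([a,b]); c=cv2.resize(c,(800,int(540*800/c.shape[1])));cv2.imwrite('pics/e.png',c)
o=get_obs(); print(o['tool_pos'],o['tcp_rot'],o['contact_force'],o['grip_width'],o['finger_force'])
E
```

```text
[463.62686005  65.79063655  40.65139983] [3.14142025e+00 3.04158066e-04 2.88148685e+00] [-0.38908689 -0.8160193  -1.69096914] 9.877686397704354 29.995720088481903
```

View pics/e.png

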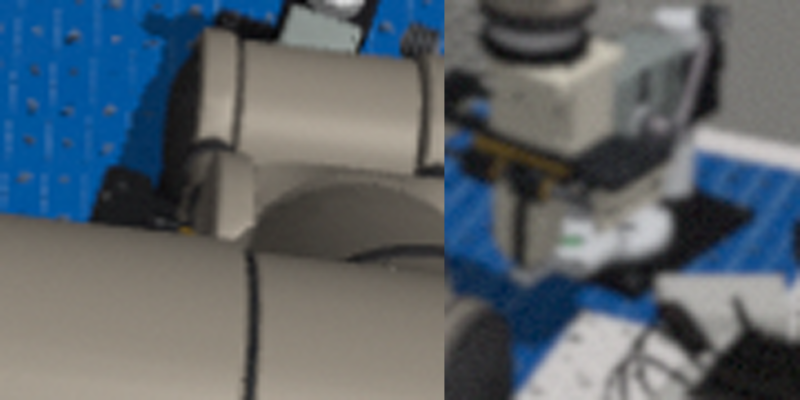

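The carrier is held level in front of the chuck (sample at (570,240) in the right panel), and the gripper's body is still clear of the head. Sliding it in low.

>>> step_arm(deltas=[1.9,-0.5,0,0,7,3.4,-0.9,0,0,7,3.9,-1,0,0,7,3.9,-1,0,0,7,3.9,-1,0,0,7,3.9,-1,0,0,7,3.9,-1,0,0,7,3.4,-0.9,0,0,7,2,-0.5,0,0,7,0,0,0,0,7])

```text
time: 18.05
tool_pos: [493.8, 57.9, 40.5]
tcp_rot: [3.142, 0.0, 2.881]
contact_force: [0.9, 0.5, -1.4]
grip_width: 9.9
finger_force: 30.0
```

>>> step_arm(deltas=[1.6,-0.4,0,0,7,1.6,-0.4,0,0,7,1.6,-0.5,0,0,7,0,0,0,0,7,0,0,-0.5,0,7,0,0,-0.5,0,7,0,0,-0.5,0,7,0,0,-0.5,0,7,0,0,-0.3,0,7,0,0,0,0,7])

```text
time: 19.3
tool_pos: [498.5, 56.7, 38.3]
tcp_rot: [3.142, -0.0, 2.882]
contact_force: [0.4, 0.3, 0.3]
grip_width: 10.0
finger_force: 30.0
```

>>> step_arm(deltas=[0,0,-0.2,0,7,0,0,0,0,7,0.2,0.7,0,0,7,0.2,0.7,0,0,7,0.2,0.7,0,0,7,0.2,0.7,0,0,7,0.1,0.5,0,0,7,0,0,0,0,7,0,0,0,0,7,0,0,0,0,7])

```text
time: 20.55
tool_pos: [499.8, 60.0, 38.2]
tcp_rot: [3.141, 0.001, 2.882]
contact_force: [1.0, -3.5, 3.5]
grip_width: 10.1
finger_force: 30.0
```

>>> step_arm(deltas=[0,0,0.2,0,7,0,0,0,0,7,0.1,0.3,0,0,7,0.1,0.3,0,0,7,0,0,0,0,7,0,0,0,0,7,0,0,0,0,7,0,0,0,0,7,0,0,0,0,7,0,0,0,0,7])

```text
time: 21.8
tool_pos: [499.5, 60.6, 38.2]
tcp_rot: [-3.142, -0.0, 2.882]
contact_force: [-0.1, -2.8, 2.9]
grip_width: 9.5
finger_force: 30.0
```

>>> step_arm(deltas=[0,0,0.3,0,7,0,0,0,0,7,0.1,0.4,0,0,7,0.1,0.4,0,0,7,0,0,0,0,7,0,0,0,0,7,0,0,0,0,7,0,0,0,0,7,0,0,0,0,7,0,0,0,0,7])

```text
time: 23.05
tool_pos: [499.8, 61.4, 38.5]
tcp_rot: [3.141, 0.0, 2.882]
contact_force: [0.1, -0.1, -1.2]
grip_width: 10.0
finger_force: 30.0
```

```bash
python3 - <<'E'
from h import *
np.set_printoptions(precision=2,suppress=True)
for i in range(4):
    capture('top'); o=get_obs(); print(o['tool_pos'],o['contact_force'],o['moment'])
E
```

```text
[499.85  61.42  38.54] [ 0.41 -0.17 -0.34] [ 0.   -0.03  0.01]
[499.82  61.42  38.52] [ 0.34  0.49 -0.46] [0.06 0.05 0.04]
[499.83  61.42  38.55] [ 0.28 -0.56 -0.69] [ 0.06  0.01 -0.07]
[499.81  61.4   38.53] [ 0.81  0.39 -1.65] [0.04 0.01 0.04]
```

>>> step_arm(deltas=[0.1,0.3,0,0,7,0.1,0.3,0,0,7,0.1,0.3,0,0,7,0.1,0.3,0,0,7,0,0,0,0,7,0,0,0,0,7,0,0,0,0,7,0,0,0,0,7,0,0,0,0,7,0,0,0,0,7])

```text
time: 24.5
tool_pos: [500.1, 62.6, 38.5]
tcp_rot: [-3.142, -0.0, 2.882]
contact_force: [-2.7, -2.5, 0.6]
grip_width: 9.7
finger_force: 30.0
```

>>> step_arm(deltas=[0.1,0.3,0,0,7,0.1,0.3,0,0,7,0,0,0,0,7,0,0,0,0,7,0,0,0,0,7,0,0,0,0,7,0,0,0,0,7,0,0,0,0,7,0,0,0,0,7,0,0,0,0,7])

```text
time: 25.75
tool_pos: [500.0, 63.0, 38.5]
tcp_rot: [-3.141, -0.001, 2.881]
contact_force: [-3.2, -4.9, 1.0]
grip_width: 9.7
finger_force: 30.1
```

```bash
python3 - <<'E'
from h import *
np.set_printoptions(precision=2,suppress=True)
A=[]
for i in range(6):
    capture('top'); o=get_obs(); A.append(np.r_[o['tool_pos'],o['contact_force'],o['moment'],o['tcp_rot'][2]])
print(np.mean(A,0),np.std(A,0))
E
```

```text
[500.02  62.95  38.47  -3.82  -4.62   1.32  -0.83   0.61  -0.24   2.88] [0.01 0.02 0.01 0.35 0.36 0.25 0.02 0.01 0.03 0.  ]
```

>>> step_arm(deltas=[-0.1,-0.3,0,0,7,0,0,-0.2,0,7,0,0,-0.1,0,7,0,0,0,0,7,0,0,0,0,11,0,0,0,0,14,0,0,0,0,18,0,0,0,0,24,0,0,0,0,30,0,0,0,0,36])

```text
time: 27.3
tool_pos: [500.4, 62.9, 38.3]
tcp_rot: [3.141, 0.0, 2.882]
contact_force: [0.5, 0.7, 0.6]
grip_width: 34.3
finger_force: 0.0
```

>>> step_arm(deltas=[-2,0.5,0,0,36,-4.8,1.3,0,0,36,-4.8,1.3,0,0,36,-4.8,1.3,0,0,36,-4.8,1.3,0,0,36,-4.8,1.3,0,0,25,-2,0.5,0,0,15,0,0,-5,0,0,0,0,-8,0,0,0,0,-5,0,0])

```text
time: 28.55
tool_pos: [472.1, 70.4, 19.4]
tcp_rot: [-3.141, -0.001, 2.881]
contact_force: [1.3, 0.5, 0.4]
grip_width: 0.6
finger_force: 0.0
```

```bash
python3 - <<'E'
from h import *
np.set_printoptions(precision=2,suppress=True)
im=capture('top')[:,:,::-1];s=capture('scene')[:,:,::-1]
a=cv2.resize(im[190:280,360:450],None,fx=6,fy=6,interpolation=cv2.INTER_CUBIC)
b=cv2.resize(s[215:285,370:430],None,fx=540/70,fy=540/70,interpolation=cv2.INTER_CUBIC)
c=np.hstack([a[:,:340],b]); c=cv2.resize(c,(800,int(540*800/c.shape[1])));cv2.imwrite('pics/f.png',c);print(c.shape)
A=[]
for i in range(3):
    capture('top'); o=get_obs(); A.append(np.r_[o['tool_pos'],o['contact_force'],o['moment'],o['tcp_rot'][2],o['grip_width']])
print(np.mean(A,0))
E
```

```text
(537, 800, 3)
[472.27  70.38  19.99   0.12  -0.61  -0.29   0.01   0.01   0.01   2.88
   0.54]
```

View pics/f.png

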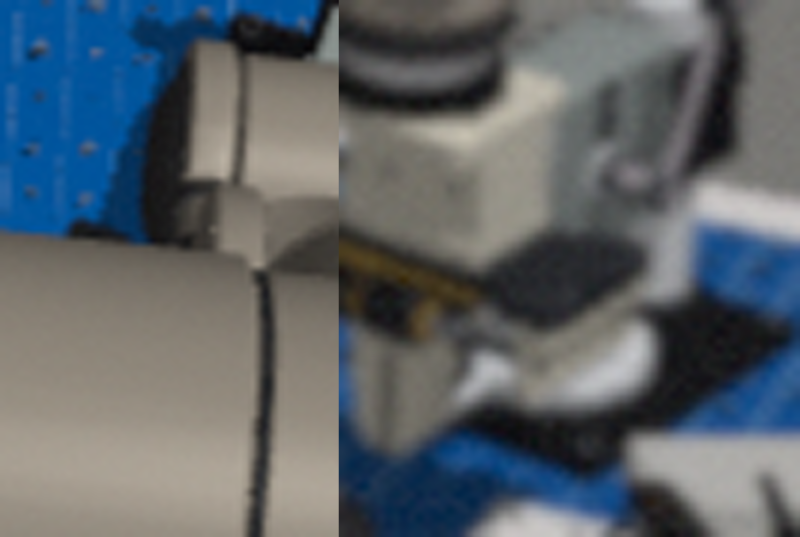

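The carrier lies on the chuck, its tongue in front of the shut fingers (around (470,350), right panel). Now pushing home along the stand's x.

>>> step_arm(deltas=[1.9,-0.5,0,0,0,2.9,-0.8,0,0,0,2.9,-0.8,0,0,0,2.9,-0.7,0,0,0,2.9,-0.8,0,0,0,2.9,-0.8,0,0,0,2.9,-0.8,0,0,0,1.9,-0.5,0,0,0,1,-0.2,0,0,0,1,-0.2,0,0,0])

```text
time: 30.05
tool_pos: [495.5, 64.3, 20.2]
tcp_rot: [3.142, -0.0, 2.882]
contact_force: [-1.0, -0.3, 1.9]
grip_width: 0.5
finger_force: 0.4
```

>>> step_arm(deltas=[0.4,-0.1,0,0,0,0.4,-0.1,0,0,0,0.4,-0.1,0,0,0,0.4,-0.1,0,0,0,0.4,-0.1,0,0,0,0.4,-0.1,0,0,0,0.4,-0.1,0,0,0,0.4,-0.1,0,0,0,0,0,0,0,0,0,0,0,0,0])

```text
time: 31.3
tool_pos: [498.8, 63.5, 20.2]
tcp_rot: [3.141, 0.0, 2.882]
contact_force: [-0.4, -1.0, 0.1]
grip_width: 0.3
finger_force: 0.4
```

>>> step_arm(deltas=[0.4,-0.1,0,0,0,0.4,-0.1,0,0,0,0.4,-0.1,0,0,0,0.4,-0.1,0,0,0,0.4,-0.1,0,0,0,0.4,-0.1,0,0,0,0,0,0,0,0,0,0,0,0,0,0,0,0,0,0,0,0,0,0,0])

```text
time: 32.55
tool_pos: [501.2, 62.9, 20.2]
tcp_rot: [3.141, 0.0, 2.882]
contact_force: [-0.6, 0.1, 1.3]
grip_width: 0.6
finger_force: 0.4
```

>>> step_arm(deltas=[0.4,-0.1,0,0,0,0.4,-0.1,0,0,0,0.4,-0.1,0,0,0,0,0,0,0,0,0,0,0,0,0,0,0,0,0,0,0,0,0,0,0,0,0,0,0,0,0,0,0,0,0,0,0,0,0,0])

```text
time: 33.8
tool_pos: [502.3, 62.6, 20.2]
tcp_rot: [3.142, -0.0, 2.882]
contact_force: [-2.1, -0.1, 1.5]
grip_width: 0.1
finger_force: 0.8
```

>>> step_arm(deltas=[0.3,-0.1,0,0,0,0,0,0,0,0,0.3,-0.1,0,0,0,0,0,0,0,0,0.3,0,0,0,0,0,0,0,0,0,0,0,0,0,0,0,0,0,0,0,0,0,0,0,0,0,0,0,0,0])

```text
time: 35.05
tool_pos: [502.5, 62.5, 20.2]
tcp_rot: [-3.141, -0.001, 2.882]
contact_force: [-5.9, 1.9, 2.9]
grip_width: 0.2
finger_force: 2.8
```

```bash
cat > av.py <<'E'
from h import *
np.set_printoptions(precision=2,suppress=True)
A=[]
for i in range(4):
    capture('top'); o=get_obs(); A.append(np.r_[o['tool_pos'],o['contact_force'],o['moment'],o['tcp_rot'][2]])
m=np.mean(A,0);c,s=np.cos(-.26),np.sin(-.26)
print(m,'stand F',c*m[3]+s*m[4],-s*m[3]+c*m[4],'xs,ys',c*(m[0]-571.5)+s*(m[1]-42.5),-s*(m[0]-571.5)+c*(m[1]-42.5),'h',(m[6]*m[4]-m[7]*m[3])/(m[3]**2+m[4]**2))
E
python3 av.py
```

```text
[502.52  62.49  20.14  -5.49   0.96   3.75   0.14   0.87  -0.03   2.88] stand F -5.556847106868141 -0.48255791550240135 xs,ys -71.80535556714182 1.584307542963991 h 0.1582744813929901
```

>>> step_arm(deltas=[0.3,-0.1,0,0,0,0,0,0,0,0,0.3,-0.1,0,0,0,0,0,0,0,0,0,0,0,0,0,0,0,0,0,0,0,0,0,0,0,0,0,0,0,0,0,0,0,0,0,0,0,0,0,0])

```text
time: 36.5
tool_pos: [502.6, 62.4, 20.1]
tcp_rot: [-3.141, -0.003, 2.882]
contact_force: [-7.3, 1.2, 5.4]
grip_width: 0.5
finger_force: 3.5
```

```bash
python3 av.py
```

```text
[502.6   62.42  20.08  -6.95   1.59   4.66   0.25   1.12  -0.02   2.88] stand F -7.125231401526729 -0.24763775818937694 xs,ys -71.70168015757486 1.5413067173769157 h 0.1606404417640304
```

>>> step_arm(deltas=[-1,0.3,0,0,0,-5,1.3,0,0,0,-12,3,0,0,0,-14,4,10,0,0,-14,20,25,0,10,-10,35,35,0,20,-5,35,35,0,30,0,30,30,0,40,0,15,25,0,40,0,5,10,0,40])

```text
time: 37.95
tool_pos: [442.6, 211.8, 192.0]
tcp_rot: [3.14, 0.003, 2.883]
contact_force: [0.4, -0.7, -0.7]
grip_width: 40.3
finger_force: 0.0
```

```bash
python3 - <<'E'
from h import *
im=np.mean([capture('top').astype(float) for _ in range(4)],axis=0).astype(np.uint8)[:,:,::-1].copy()
cv2.imwrite('pics/g0.png',im)
x0,y0=385,180
a=cv2.resize(im[y0:y0+80,x0:x0+75],None,fx=7,fy=7,interpolation=cv2.INTER_CUBIC); b=a.copy()
def draw(P,col,p=(571.9,43.9,-.26)):
    P=np.array(P,float);c,s=np.cos(p[2]),np.sin(p[2]);W=np.c_[p[0]+c*P[:,0]-s*P[:,1],p[1]+s*P[:,0]+c*P[:,1],P[:,2]]
    q=((proj('top',W)-[x0,y0]+.5)*7-.5).round().astype(int); cv2.polylines(b,[q],True,col,1)
draw([[-30,30,32],[-30,-30,32],[30,-30,32],[30,30,32]],(0,0,255))
draw([[-30,8,32],[-62,8,32],[-62,-8,32],[-30,-8,32]],(0,0,255))
t=np.linspace(0,6.28,60);draw(np.c_[43*np.cos(t),43*np.sin(t),24+0*t],(0,255,0))
draw(np.c_[-18+3*np.cos(t),33+3*np.sin(t),30+0*t],(0,255,255))
c=np.hstack([a,b]);c=c[:,:];print(c.shape)
c=cv2.resize(c,(800,int(c.shape[0]*800/c.shape[1])));cv2.imwrite('pics/g.png',c);print(get_obs()['tool_pos'])
E
```

```text
(560, 1050, 3)
[442.20129417 210.14556773 189.46216361]
```

View pics/g.png

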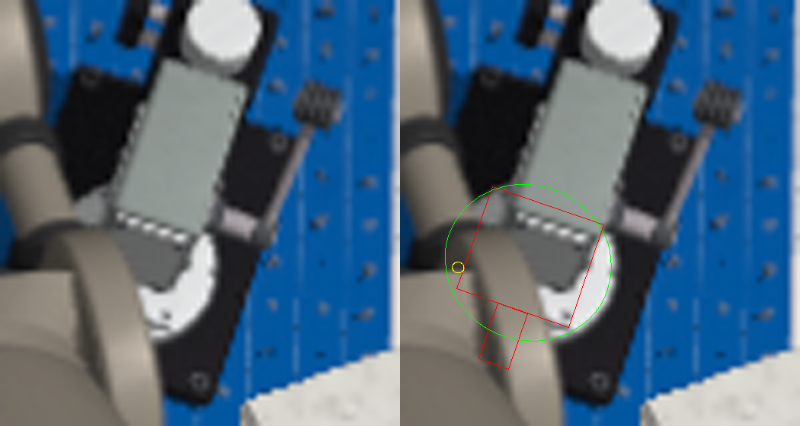

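The carrier's front-right screw hole shows at (165,317), and the overlay puts it at about (163–166,315) with the carrier at home. That agrees. A quick numeric check of the same hole follows.

```bash
python3 - <<'E'
from h import *
np.set_printoptions(precision=2,suppress=True)
def dark(f,u):
    g=cv2.cvtColor(cv2.imread(f),cv2.COLOR_BGR2GRAY).astype(float); x,y=np.round(u).astype(int)
    w=g[y-2:y+3,x-2:x+3]; print(w.astype(int)); w=np.clip(np.sort(w.ravel())[-10]-w,0,None); yy,xx=np.mgrid[y-2:y+3,x-2:x+3]
    return np.array([(w*xx).sum(),(w*yy).sum()])/w.sum()
h0=dark('pics/top0.png',c2p([178,425])); P=back('top',[h0],8)[0]
c,s=np.cos(.278),np.sin(.278); d=P[:2]-[496.6,296.27]; print('local hole',c*d[0]+s*d[1],-s*d[0]+c*d[1])
f=1050/800; h1=dark('pics/g0.png',np.array([165*f/7+385,317*f/7+180])); Q=back('top',[h1],32)[0]; print(h1,Q)
for o in ((571.5,42.0),(571.9,43.9)):
    c,s=np.cos(-.26),np.sin(-.26); d=Q[:2]-o; print('in stand',c*d[0]+s*d[1],-s*d[0]+c*d[1])
E
```

```text
[[219 219 220 187 117]
 [221 193 162 159 119]
 [222 174 126 163 140]
 [220 213 196 179 134]
 [154 131 120 111  95]]
local hole -27.1626748203211 -27.26920257984893
[[226 224 223 222 223]
 [227 186 187 220 227]
 [225 175 120 215 229]
 [190 191 207 224 227]
 [125 121 146 220 212]]
[415.27 239.96] [538.07  25.28  32.  ]
in stand -28.012805171830305 -24.75235537278505
in stand -27.910908114488997 -26.691328551997486
```

Within about 1 mm of home, which agrees with the pin contacts. Next is the lever.

>>> step_arm(deltas=[6,-9,12,0,40,12,-18,14,0,40,18,-27,14,0,40,21,-32,10,0,40,22,-34,0.5,0,40,22,-34,0,0,40,19,-30,0,0,40,15,-23,0,0,40,9,-13,0,0,40,5.2,-6,0,0,40])

```text
time: 39.4
tool_pos: [592.2, -16.2, 240.5]
tcp_rot: [3.142, -0.001, 2.88]
contact_force: [-0.9, 0.7, 0.9]
grip_width: 40.0
finger_force: 0.0
```

>>> step_arm(deltas=[0,0,0,0,40,0,0,0,0,40,0,0,0,0,40,0,0,0,0,40,0,0,0,0,40,0,0,0,0,40,0,0,0,0,40,0,0,0,0,40,0,0,0,0,40,0,0,0,0,40])

```text
time: 40.65
tool_pos: [592.0, -15.2, 240.7]
tcp_rot: [3.141, -0.0, 2.881]
contact_force: [-0.3, -0.6, 0.1]
grip_width: 40.1
finger_force: 0.0
```

>>> step_arm(deltas=[0,-0.9,-6,0,40,0,0,-12,0,40,0,0,-15,0,40,0,0,-15,0,40,0,0,-12,0,40,0,0,-7,0,36,0,0,-3,0,30,0,0,0,0,24,0,0,0,0,20,0,0,0,0,16])

```text
time: 41.9
tool_pos: [592.2, -16.4, 171.2]
tcp_rot: [-3.141, 0.001, 2.882]
contact_force: [0.7, -1.2, 1.4]
grip_width: 17.9
finger_force: 30.0
```

>>> step_arm(deltas=[0,0,0,0,16,0,0,0,0,16,0,0,0,0,16,0,0,0,0,16,0,0,0,0,16,0,0,0,0,16,0,0,0,0,16,0,0,0,0,16,0,0,0,0,16,0,0,0,0,16])

```text
time: 43.15
tool_pos: [592.3, -16.4, 171.1]
tcp_rot: [-3.141, 0.001, 2.881]
contact_force: [-0.3, -4.1, 4.8]
grip_width: 17.4
finger_force: 30.0
```

```bash
python3 av.py; python3 -c "
from arc import *
q=np.r_[2.09,2.07,2.03,1.97,1.89,1.8,1.7,1.6,1.5,1.4,1.3,1.2,1.1,1.0,.9,.8,.7,.6,.5,.41,.33,.26,.2,.15,.11,.08,.05,.03,.01,0,-.01]
arc(q,-.262)" | sed 's/np.float64(//g;s/)//g'
```

```text
[592.29 -16.38 171.12  -0.47  -2.95   4.94  -0.56   0.06  -0.02   2.88] stand F 0.3065943644491869 -2.9670728049590815 xs,ys 35.225923310788964 -51.55979452673519 h 0.1892558337004479
[-1.5, 0.4, 0.7, 0, 16, -3.0, 0.8, 1.3, 0, 16, -4.6, 1.2, 1.7, 0, 16, -6.3, 1.7, 1.8, 0, 16, -7.3, 1.9, 1.4, 0, 16, -8.2, 2.2, 0.8, 0, 16, -8.2, 2.2, -0.1, 0, 16, -8.2, 2.2, -0.9, 0, 16, -8.0, 2.2, -1.8, 0, 16, -7.8, 2.1, -2.6, 0, 16]
[-7.5, 2.0, -3.4, 0, 16, -7.2, 1.9, -4.1, 0, 16, -6.7, 1.8, -4.9, 0, 16, -6.2, 1.7, -5.5, 0, 16, -5.7, 1.5, -6.1, 0, 16, -5.1, 1.4, -6.7, 0, 16, -4.4, 1.2, -7.2, 0, 16, -3.7, 1.0, -7.6, 0, 16, -2.7, 0.7, -7.1, 0, 16, -1.8, 0.5, -6.5, 0, 16]
[-1.2, 0.3, -5.8, 0, 16, -0.7, 0.2, -5.0, 0, 16, -0.4, 0.1, -4.2, 0, 16, -0.1, 0.0, -3.4, 0, 16, -0.0, 0.0, -2.5, 0, 16, 0.1, -0.0, -2.5, 0, 16, 0.1, -0.0, -1.7, 0, 16, 0.1, -0.0, -1.7, 0, 16, 0.1, -0.0, -0.8, 0, 16, 0.1, -0.0, -0.8, 0, 16]
```

>>> step_arm(deltas=[-1.5,0.4,0.7,0,16,-3,0.8,1.3,0,16,-4.6,1.2,1.7,0,16,-6.3,1.7,1.8,0,16,-7.3,1.9,1.4,0,16,-8.2,2.2,0.8,0,16,-8.2,2.2,-0.1,0,16,-8.2,2.2,-0.9,0,16,-8,2.2,-1.8,0,16,-7.8,2.1,-2.6,0,16])

```text
time: 44.6
tool_pos: [527.7, 0.9, 173.6]
tcp_rot: [-3.141, -0.001, 2.882]
contact_force: [-4.9, -3.3, 8.7]
grip_width: 17.6
finger_force: 30.0
```

>>> step_arm(deltas=[-7.5,2,-3.4,0,16,-7.2,1.9,-4.1,0,16,-6.7,1.8,-4.9,0,16,-6.2,1.7,-5.5,0,16,-5.7,1.5,-6.1,0,16,-5.1,1.4,-6.7,0,16,-4.4,1.2,-7.2,0,16,-3.7,1,-7.6,0,16,-2.7,0.7,-7.1,0,16,-1.8,0.5,-6.5,0,16])

```text
time: 45.85
tool_pos: [476.9, 14.7, 113.1]
tcp_rot: [-3.141, -0.002, 2.882]
contact_force: [-4.1, -4.1, 0.4]
grip_width: 17.9
finger_force: 30.0
```

>>> step_arm(deltas=[-1.2,0.3,-5.8,0,16,-0.7,0.2,-5,0,16,-0.4,0.1,-4.2,0,16,-0.1,0,-3.4,0,16,0,0,-2.5,0,16,0.1,0,-2.5,0,16,0.1,0,-1.7,0,16,0.1,0,-1.7,0,16,0.1,0,-0.8,0,16,0.1,0,-0.8,0,16])

```text
time: 47.1
tool_pos: [475.4, 15.1, 86.1]
tcp_rot: [-3.141, -0.001, 2.882]
contact_force: [-9.4, -4.5, 14.8]
grip_width: 18.0
finger_force: 30.0
```

```bash
python3 av.py
```

```text
[475.43  15.09  86.21  -8.68  -3.76  11.83  -0.57   1.29  -0.06   2.88] stand F -7.425230177590841 -5.866551469718397 xs,ys -85.79256529510354 -51.186559946865714 h 0.14965994220084117
```

>>> step_arm(deltas=[0,0,0.3,0,16,0,0,0,0,19,0,0,0,0,25,0,0,0,0,32,0,0,0,0,40,0,0,0,0,44,0,0,5,0,44,0,0,12,0,44,0,0,18,0,44,0,0,20,0,44])

```text
time: 48.55
tool_pos: [476.1, 15.1, 142.1]
tcp_rot: [3.141, 0.001, 2.882]
contact_force: [0.4, -0.2, 1.1]
grip_width: 43.9
finger_force: 0.0
```

>>> step_arm(deltas=[0,0,20,0,44,-5,5,20,0,44,-10,20,15,0,44,-10,30,10,0,44,-10,35,0,0,44,-10,35,0,0,44,-10,30,0,0,44,-5,20,0,0,44,0,10,0,0,44,0,0,0,0,44])

```text
time: 49.8
tool_pos: [416.3, 200.3, 206.2]
tcp_rot: [3.141, 0.001, 2.882]
contact_force: [-0.0, -0.7, -0.3]
grip_width: 44.0
finger_force: 0.0
```

```bash
python3 - <<'E'
from h import *
np.set_printoptions(precision=2,suppress=True)
a=np.mean([capture('top').astype(float) for _ in range(3)],axis=0)
b=cv2.imread('pics/top0.png')[:,:,::-1].astype(float)
# lever grip: template of the down-lever patch vs first picture
x,y=418,247; x,y=np.round(c2p([672,416])).astype(int)
t=b[y-6:y+7,x-6:x+7].astype(np.uint8); w=a[y-14:y+15,x-14:x+15].astype(np.uint8)
r=cv2.matchTemplate(w,t,cv2.TM_CCOEFF_NORMED); _,m,_,l=cv2.minMaxLoc(r); print('knob match',m,np.array(l)-8)
o0=b; 
for n,(u,v) in (('bottle',(497,225)),('case',(239,247))):
    t=b[v-14:v+15,u-14:u+15].astype(np.uint8); w=a[v-20:v+21,u-20:u+21].astype(np.uint8)
    _,m,_,l=cv2.minMaxLoc(cv2.matchTemplate(w,t,cv2.TM_CCOEFF_NORMED)); print(n,m,np.array(l)-6)
o=get_obs(); print(o['time'],o['tool_pos'],o['contact_force'])
cv2.imwrite('pics/end.png',a[:,:,::-1])
E
```

```text
knob match 0.7154078483581543 [0 0]
bottle 0.9997972249984741 [0 0]
case 0.9807528853416443 [0 0]
49.95 [416.28 199.47 205.9 ] [ 0.78 -0.23 -0.47][ WARN:0@4.277] global loadsave.cpp:1063 imwrite_ Unsupported depth image for selected encoder is fallbacked to CV_8U.
```

```bash
python3 -c "
from plant import *
print(close_job())"
```

```text
the job is handed in; nothing more can be done
None
```

I handed the job in at about 50 s, but no verdict came back. By force and position readings the carrier is against its pins and the lever was led fully down and released. I couldn't see the foot on the sample, and the camera could only place the carrier within about 1 mm of home.

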